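# Sort the tubing clamps: ratcheted shut or open

## Robot

A 6-joint arm with a two-finger parallel gripper is mounted at the origin on the work surface. World frame = base frame: x ahead of the robot, y to its left, z up, the work surface at z = 0. Lengths are in m, angles in rad, forces in N, time in s.
With the tool pointing down it reaches from about 0.35 to 0.775 m from the base axis. Payload 7.3 kg.
Tool frame: the origin (TCP) lies at the very end of the fingers, on their centre line; the grasp point (between the pads) lies 19 mm behind it (robot.tcp_to_grasp is the distance from the TCP to the grasp point, in m); x points along the fingers, y is the direction in which the jaws open and shut, and the axes are right-handed (so a half turn about x gives the same grasp; the last joint's range is limited). The gripper opens to 92 mm and grips with 3 to 60 N. Pads are 19 mm wide; open, the fingers measure 130 mm over their backs; the gripper's body (75 mm by 190 mm) begins 47 mm behind the grasp point.
Start: joints at [0.976, 0.342, 1.524, -0, 1.275, -0.146], TCP at [0.228, 0.473, 0.227] pointing down, gripper open.
Joint ranges: [-2.53, 2.53], [-0.77, 2.02], [0.04, 2.7], [-1, 4.14], [0.28, 2.66], [-3.11, 3.11]. Speed limits (rad/s): [2.57, 2.57, 3.14, 3.14, 3.14, 3.14].

## Interface

Orientations are given as [roll, pitch, yaw] about the fixed x, y, z axes, in that order (R = Rz(yaw) Ry(pitch) Rx(roll)).
In Python, from cell import robot gives the robot as it stands.
- The arm moves only by the tool move_arm, never from a script. Its argument "increments" is a list of rows, each a list of 4 numbers: the shift along the tool's x, y, z normalised to -1 to 1, where 1 is 40 cm, then the turn about the tool's x normalised to -1 to 1, where 1 is 60 degrees. In form: [[dx, dy, dz, twist], ...]. A call has 1 to 5 rows; each row is the pose to reach, as a shift and turn from the pose commanded when the call began, along the tool's axes at that moment; what a row does not reach only later rows make up. A row lasts 1/8 s, in which the tool goes at most 62.5 mm and 10.7 degrees, less where a joint would pass 70% of its speed; a pose out of reach is approached as far as the arm can. A call with a number of a shift or a turn outside -1 to 1 is refused whole. A call with a gripper value outside its range is refused whole. "gripper" is the closure, from 0 (fully open) to 1 (shut), set as the call begins (left out, the last holds). The fingers move at their own pace and stop on an object; "squeeze" is the grip in N (left out, the last holds). Time passes only in rows, so rows that repeat a pose let the fingers close. It gives the time, the measured TCP pose, the force and the opening at its end, in the units of the state.
- robot.observe(): the state, without advancing time (a new reading comes with each control period).
- robot.read_camera(name): name is "side" or "top"; returns the picture (400x640x3 uint8, red, green, blue); there is no depth.
- robot.camera_params(name): a dict with "fx", "fy", "cx", "cy" (pixels), "R" (3x3) and "t" (3): a world point X has camera coordinates R X + t. Camera axes: x right, y down, z forward; pixel columns grow to the right and rows downward; lengths in m; the calibration is good to about 2 mm. A picture is of the moment at which its call begins. camera_params takes no time and is no camera call.
- robot.hand_in(): hands the job in, once; it reports no verdict.
The state is a dict: "time": time; "qpos": joint angles; "qvel": joint speeds; "joint_efforts": joint torques, N m; "tool_pos": TCP position; "tool_rot": TCP orientation; "contact_force": force on the tool from outside, world axes, zero at the start; "torque": the same for the moment, N m; "opening": finger opening in m.
Only numpy, scipy, OpenCV 4.12 (cv2) and the standard library are available. Lean on these libraries where they do the work, as an engineer would, in place of code of your own. Each camera call takes 0.05 s, during which the arm holds its last target.

## Task

Sort the two ring-handled steel tubing clamps on the lab bench: lay the one that is ratcheted shut in the round steel dish, and the one whose jaws stand open in the rectangular steel tray. Each must lie flat on the floor of its dish or tray, inside the rim, set down rather than dropped, and let go.

Things in the scene. Friction and masses are not known exactly. Their poses are not given: they have to be found in the camera images.
- shut_center (a point): Ring-handled steel clamp (hemostat) ratcheted shut: jaws together as one straight bar. 156 mm long, 59 mm over the rings, 6 to 9 mm high, 70 g, lying flat. Point: middle of its pivot block (20 mm along x, 16 mm along y, 12 mm high), 6 mm over its underside, nearly the balance point; grip the block along y. x points to the jaw tips (70 mm off), -x to the rings (86 mm), z up.
- open_center (a point): Same kind of clamp with jaws open about 30 degrees, like an X; stiff hinge, a few degrees of play. 147 mm long, 94 mm over the rings, 6 to 9 mm high, 70 g, lying flat. Point: middle of its pivot block (20 mm along x, 16 mm along y, 12 mm high), 6 mm over its underside, nearly the balance point; grip the block along y. x points midway between the jaw tips (68 mm), -x to the rings (79 mm), z up.
- dish_floor (a point): The round shallow steel dish, fixed to the bench. The point is the middle of its inner floor, 3 mm over the bench. Flat inside floor 210 mm in diameter, flaring to a 232 mm rim that stands 18 mm over the bench; wall 3 mm. z up.
- tray_floor (a point): The rectangular shallow steel tray, fixed to the bench. The point is the middle of its inner floor, 3 mm over the bench. Inside 232 mm long (along its x) by 142 mm wide (along its y), too narrow for a clamp lying straight across; walls 3 mm thick, rim 18 mm over the bench. z up.
There are look-alikes about, which are no part of the job. Leave any brown look-alike of the part that bears open_center alone.

How it is judged:
By the outcome, as a careful person would: the job done as asked, in the order asked, and still so for the second after the job is handed in, with the robot touching nothing.
It also fails if it takes over 56 s, if anything falls off the work surface, if the arm or the gripper's body presses on something with over 40 N, if the wrist force passes 120 N, or if a joint passes its speed limit or range.

## Working session

There is one attempt and no reset: what is moved stays moved. The work goes in short steps, Python scripts to look and compute and a tool call to move; the robot and the scene stay as the last step left them, time stands still between calls to the robot, and variables do not carry over. Pictures are saved under pics/ and viewed, and the job is handed in when it is done.

Besides the shell and the picture viewer there is one more tool, called after "Call:" as name(argument=value, ...), one argument or row to a line, values as JSON. move_arm: Moves the arm, as the interface text tells. Its arguments: {"type":"object","properties":{"increments":{"type":"array","items":{"type":"array","items":{"type":"number"}}},"gripper":{"type":"number"},"squeeze":{"type":"number"}},"required":["increments"]}

```bash
ls; mkdir -p pics
python3 - <<'E'
from cell import robot
import cv2
for n in("top","side"):
    im=robot.read_camera(n); cv2.imwrite(f"pics/{n}0.png",im[:,:,::-1])
    p=robot.camera_params(n); print(n,p)
print(robot.observe(), robot.tcp_to_grasp)
E
```

```text
pics
top {'fx': 379.4681834984887, 'fy': 379.4681834984887, 'cx': 322.49089182347376, 'cy': 195.9426220992244, 'R': array([[ 0.02661675, -0.99964411, -0.00178846],
       [-0.98636693, -0.02597251, -0.16249835],
       [ 0.16239407,  0.00608926, -0.98670719]]), 't': array([0.0072953 , 0.48425534, 0.9927168 ])}
side {'fx': 478.3901930016664, 'fy': 478.3901930016664, 'cx': 318.9688921076084, 'cy': 201.97383140308798, 'R': array([[ 9.50122013e-01, -3.11877167e-01, -8.90357192e-04],
       [-1.61503558e-01, -4.89568248e-01, -8.56877781e-01],
       [ 2.66804724e-01,  8.14282238e-01, -5.15518842e-01]]), 't': array([-0.44722605,  0.09752076,  1.04574153])}
{'time': 0.1, 'qpos': array([ 9.75982206e-01,  3.42662740e-01,  1.52490450e+00, -1.66190545e-05,
        1.27539931e+00, -1.45988190e-01]), 'qvel': array([-5.53467913e-04, -1.78062253e-03, -2.27028042e-03, -2.61333311e-05,
       -7.33106387e-04, -8.92719972e-04]), 'joint_efforts': array([ 1.91041931e-03, -4.32007813e+01, -2.44693136e+01,  7.19409669e-02,
        5.26517385e-02,  3.50970559e-07]), 'tool_pos': array([0.22757907, 0.47271463, 0.22611536]), 'tool_rot': array([-1.7052175 ,  1.56942234, -2.15403859]), 'contact_force': array([ 0.26572712,  0.65037231, -0.01019784]), 'torque': array([-0.05254382, -0.05807119,  0.00245299]), 'opening': 0.091576157763273} 0.0188
```

View pics/top0.png

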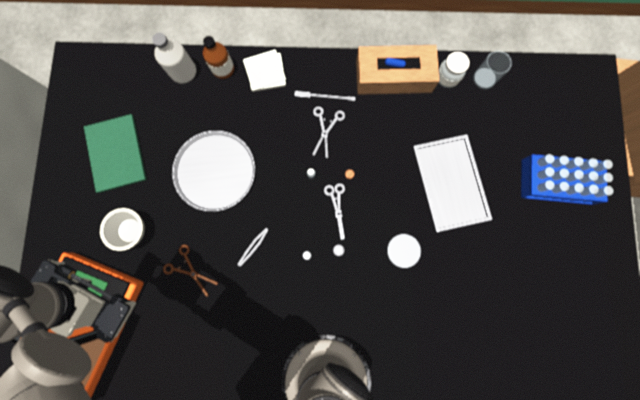

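View pics/side0.png

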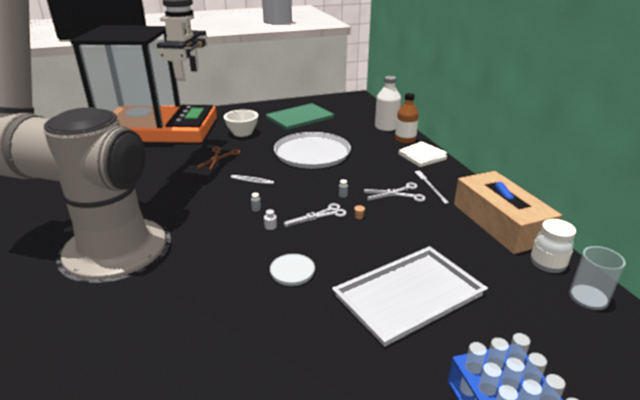

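Candidates in the top view: white clamp (338,210), which looks shut; white clamp (326,131), which looks open (X-shaped); brown look-alike (190,272), not to be touched; tweezers (253,247) and spatula (325,97), which are not clamps. I'll check with close crops.

Run:
```python
import cv2,numpy as np
a=cv2.imread("pics/top0.png"); b=cv2.imread("pics/side0.png")
c=a[95:265,270:390]; c=cv2.resize(c,None,fx=3.5,fy=3.5,interpolation=cv2.INTER_CUBIC)
d=b[165:235,240:440]; d=cv2.resize(d,None,fx=3.5,fy=3.5,interpolation=cv2.INTER_CUBIC)
cv2.imwrite("pics/c.png",c);cv2.imwrite("pics/d.png",d)
```

```text
(no output)
```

View pics/c.png

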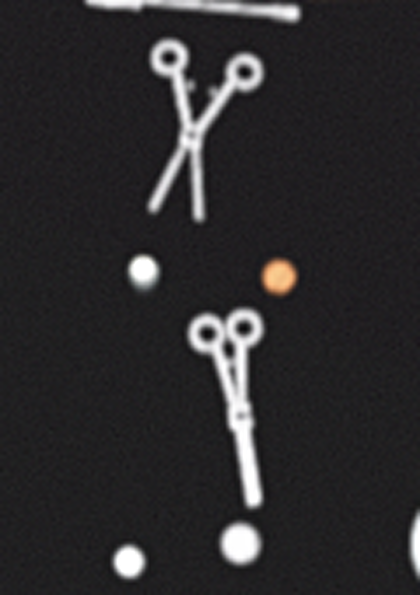

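View pics/d.png

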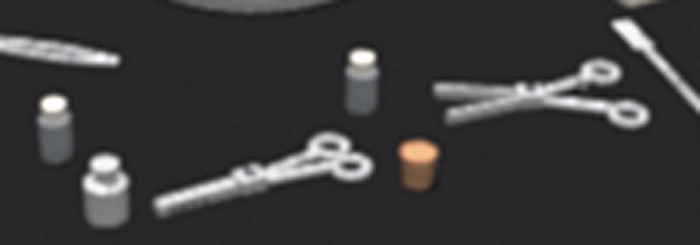

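```bash
cat > h.py <<'E'
import numpy as np, cv2
from cell import robot
def P(n):
    p=robot.camera_params(n); return p,np.array(p["R"]),np.array(p["t"])
def back(n,uv,z):
    p,R,t=P(n); uv=np.atleast_2d(uv).astype(float)
    d=np.c_[(uv[:,0]-p["cx"])/p["fx"],(uv[:,1]-p["cy"])/p["fy"],np.ones(len(uv))]@R
    o=-R.T@t; s=(z-o[2])/d[:,2]; return o+d*s[:,None]
def proj(n,X):
    p,R,t=P(n); c=np.atleast_2d(X)@R.T+t
    return np.c_[p["fx"]*c[:,0]/c[:,2]+p["cx"],p["fy"]*c[:,1]/c[:,2]+p["cy"]]
def blob(im,seed,th=90):
    g=im.max(2) if im.ndim==3 else im
    n,l,s,c=cv2.connectedComponentsWithStats((g>th).astype('uint8'))
    ys,xs=np.where(l>0); k=np.argmin((xs-seed[0])**2+(ys-seed[1])**2)
    return l==l[ys[k],xs[k]]
E
python3 - <<'E'
from h import *
im=cv2.imread("pics/top0.png")
for nm,s,z in(("shut",(338,213),.006),("open",(324,133),.006),("dish",(213,170),.018),("tray",(452,182),.018)):
    m=blob(im,s); ys,xs=np.where(m); W=back("top",np.c_[xs,ys],z)[:,:2].astype(np.float32)
    r=cv2.minAreaRect(W); print(nm,m.sum(),xs.min(),xs.max(),ys.min(),ys.max(),r,W.mean(0)); print(cv2.boxPoints(r).round(3).tolist())
    if nm=="dish": print(cv2.minEnclosingCircle(W))
print("pivots",back("top",[(338.2,213.8),(324.2,133.2)],.011))
si=cv2.imread("pics/side0.png")
# side pivots: crop(250,178)->,(530,93)
print("side pivots",back("side",[(240+250.5/3.5-.5,165+178.5/3.5-.5),(240+530.5/3.5-.5,165+93.5/3.5-.5)],.011))
for nm,uv in dict(vial1=(310,172),cork=(349.5,174),v2=(306.5,255),v3=(338.5,250)).items(): print(nm,back("top",uv,.02))
E
```

```text
shut 495 324 344 183 239 ((0.4488022029399872, -0.012623140588402748), (0.15749332308769226, 0.056415606290102005), 0.9975380301475525) [ 0.4663345 -0.0197968]
[[0.3700000047683716, 0.014000000432133675], [0.3709999918937683, -0.041999999433755875], [0.527999997138977, -0.039000000804662704], [0.5270000100135803, 0.017000000923871994]]
open 501 312 344 106 157 ((0.6792030334472656, 0.008895695209503174), (0.1534842550754547, 0.09074476361274719), 0.5217288732528687) [0.6915475  0.01665997]
[[0.6019999980926514, 0.05400000140070915], [0.6029999852180481, -0.03700000047683716], [0.7559999823570251, -0.035999998450279236], [0.7559999823570251, 0.054999999701976776]]
dish 5397 172 255 130 211 ((0.5541523098945618, 0.3299488425254822), (0.2333442121744156, 0.23423482477664948), 47.8813591003418) [0.55255103 0.329535  ]
[[0.3889999985694885, 0.32199999690055847], [0.5630000233650208, 0.16500000655651093], [0.718999981880188, 0.33799999952316284], [0.5460000038146973, 0.4950000047683716]]
((0.5540303587913513, 0.32961857318878174), 0.1187450960278511)
tray 5196 413 492 134 232 ((0.5371031165122986, -0.33985722064971924), (0.25492289662361145, 0.16221603751182556), 14.033853530883789) [ 0.53477913 -0.34024322]
[[0.39399999380111694, -0.2919999957084656], [0.43299999833106995, -0.4490000009536743], [0.6800000071525574, -0.3880000114440918], [0.640999972820282, -0.23000000417232513]]
pivots [[ 0.43954244 -0.02462953  0.011     ]
 [ 0.67149184  0.0202418   0.011     ]]
side pivots [[ 0.4408905  -0.03090874  0.011     ]
 [ 0.67103283  0.01515107  0.011     ]]
vial1 [[0.5541698  0.05703129 0.02      ]]
cork [[ 0.55133695 -0.05368741  0.02      ]]
v2 [[0.32421193 0.05914567 0.02      ]]
v3 [[ 0.33989586 -0.02707335  0.02      ]]
```

```bash
cat > fit.py <<'E'
from h import *
from scipy.optimize import minimize
def parts(kind):
    if kind=="shut":
        return [((0,0),(70,0),9),((-8,0),(10,0),16),((0,0),(-60,11),5),((0,0),(-60,-11),5)],[(-72.5,16),(-72.5,-16)]
    return [((0,0),(68,18),5.5),((0,0),(68,-18),5.5),((-8,0),(8,0),14),((0,0),(-54,27),5),((0,0),(-54,-27),5)],[(-65.5,33.5),(-65.5,-33.5)]
S=4
def render(cam,kind,p,box,z0=0):
    x,y,a=p; c,s=np.cos(a),np.sin(a); u0,v0,u1,v1=box
    m=np.zeros(((v1-v0)*S,(u1-u0)*S),np.uint8)
    def fill(pts,val):
        pts=np.array(pts)*1e-3
        X=np.c_[x+c*pts[:,0]-s*pts[:,1],y+s*pts[:,0]+c*pts[:,1],np.full(len(pts),z0+.006)]
        uv=(proj(cam,X)-[u0,v0]+.5)*S-.5
        cv2.fillPoly(m,[np.round(uv*16).astype(np.int32)],val,shift=4,lineType=cv2.LINE_AA)
    L,Rg=parts(kind); t=np.linspace(0,2*np.pi,30)
    for q in Rg:
        fill(np.c_[q[0]+13.5*np.cos(t),q[1]+13.5*np.sin(t)],255)
    for q in Rg: fill(np.c_[q[0]+8.5*np.cos(t),q[1]+8.5*np.sin(t)],0)
    for A,B,w in L:
        A=np.array(A,float);B=np.array(B,float);d=(B-A)/np.linalg.norm(B-A);n=np.array([-d[1],d[0]])*w/2
        fill([A+n,B+n,B-n,A-n],255)
    r=cv2.resize(m,(u1-u0,v1-v0),interpolation=cv2.INTER_AREA)
    return cv2.GaussianBlur(r.astype(np.float32),(0,0),1.2)
def fit(cam,kind,im,p0,z0=0,r=60):
    uv=proj(cam,[[p0[0],p0[1],.006]])[0].astype(int); b=(uv[0]-r,uv[1]-r,uv[0]+r,uv[1]+r)
    b=(max(b[0],0),max(b[1],0),min(b[2],640),min(b[3],400))
    g=im[b[1]:b[3],b[0]:b[2]].max(2).astype(np.uint8)
    if z0==0:
        m0=cv2.dilate((render(cam,kind,p0,b)>8).astype('uint8'),np.ones((7,7)))
    else: m0=np.ones(g.shape,'uint8')
    g=cv2.GaussianBlur(g.astype(np.float32),(0,0),.7)
    def f(q):
        p=(q[0]/1e3,q[1]/1e3,q[2]/100)
        r_=render(cam,kind,p,b,z0); w=m0>0
        return -np.corrcoef(r_[w],g[w])[0,1]
    o=minimize(f,[p0[0]*1e3,p0[1]*1e3,p0[2]*100],method="Nelder-Mead",options=dict(initial_simplex=[[p0[0]*1e3+a,p0[1]*1e3+b_,p0[2]*100+c] for a,b_,c in((0,0,0),(8,0,0),(0,8,0),(0,0,12))],xatol=.05,fatol=1e-5))
    return o.x/[1e3,1e3,100],-o.fun
E
cat > f1.py <<'E'
from fit import *
for k,p0 in(("shut",(.44,-.027,np.pi-.0)),("open",(.671,.018,np.pi))):
    for cam in("top","side"):
        im=cv2.imread(f"pics/{cam}0.png")
        for da in(-.1,.1): print(k,cam,fit(cam,k,im,(p0[0],p0[1],p0[2]+da)))
E
python3 f1.py
```

```text
shut top (array([ 0.43938401, -0.02468853,  3.32806672]), np.float64(0.9672869100634246))
shut top (array([ 0.43922848, -0.02469365,  3.32295228]), np.float64(0.9640803055029156))
shut side (array([ 0.44006955, -0.02456539,  3.28815239]), np.float64(0.9418058595229902))Traceback (most recent call last):
  File "f1.py", line 5, in <module>
    for da in(-.1,.1): print(k,cam,fit(cam,k,im,(p0[0],p0[1],p0[2]+da)))
                                   ~~~^^^^^^^^^^^^^^^^^^^^^^^^^^^^^^^^^
  File "fit.py", line 37, in fit
    o=minimize(f,[p0[0]*1e3,p0[1]*1e3,p0[2]*100],method="Nelder-Mead",options=dict(initial_simplex=[[p0[0]*1e3+a,p0[1]*1e3+b_,p0[2]*100+c] for a,b_,c in((0,0,0),(8,0,0),(0,8,0),(0,0,12))],xatol=.05,fatol=1e-5))
    res = _minimize_neldermead(fun, x0, args, callback, bounds=bounds,
                               **options)
    fxr = func(xr)
    fx = function(np.copy(x), *(wrapper_args + args))
  File "fit.py", line 35, in f
    r_=render(cam,kind,p,b,z0); w=m0>0
  File "fit.py", line 18, in render
    fill(np.c_[q[0]+13.5*np.cos(t),q[1]+13.5*np.sin(t)],255)
    ~~~~^^^^^^^^^^^^^^^^^^^^^^^^^^^^^^^^^^^^^^^^^^^^^^^^^^^^
  File "fit.py", line 14, in fill
    uv=(proj(cam,X)-[u0,v0]+.5)*S-.5
        ~~~~^^^^^^^
  File "h.py", line 10, in proj
    p,R,t=P(n); c=np.atleast_2d(X)@R.T+t
          ~^^^
  File "h.py", line 4, in P
    p=robot.camera_params(n); return p,np.array(p["R"]),np.array(p["t"])
ValueError: time passes only in moves, steps and waits
```

```bash
python3 - <<'E'
import re
s=open('h.py').read()
s=s.replace('def P(n):\n    p=robot.camera_params(n);','C={}\ndef P(n):\n    if n not in C: C[n]=robot.camera_params(n)\n    p=C[n];')
open('h.py','w').write(s)
E
python3 f1.py
```

```text
shut top (array([ 0.43938401, -0.02468853,  3.32806672]), np.float64(0.9672869100634246))
shut top (array([ 0.43922848, -0.02469365,  3.32295228]), np.float64(0.9640803055029156))
shut side (array([ 0.44006955, -0.02456539,  3.28815239]), np.float64(0.9418058595229902))
shut side (array([ 0.43984719, -0.02472343,  3.28178897]), np.float64(0.9437551418218147))
open top (array([0.67258357, 0.0199911 , 2.96674852]), np.float64(0.9106137198850478))
open top (array([0.67279312, 0.01986526, 2.97647593]), np.float64(0.9171497248492474))
open side (array([0.67321753, 0.01964371, 2.94088735]), np.float64(0.9210985393802373))
open side (array([0.67337975, 0.01904695, 2.93328286]), np.float64(0.9193942090350745))
```

```bash
cat > mv.py <<'E'
import sys
from h import *
from scipy.spatial.transform import Rotation as Ro
def go(x,y,z,axis_line=None,o=None):
    """axis_line: world yaw of clamp x axis (mod pi); tool z axis is aligned with it"""
    o=o or robot.observe(); R=Ro.from_euler('xyz',o["tool_rot"]).as_matrix()
    d=R.T@(np.array([x,y,z])-o["tool_pos"])
    ty=np.arctan2(R[1,1],R[0,1])
    tw=0
    if axis_line is not None:
        dy=(axis_line+np.pi/2-ty+np.pi/2)%np.pi-np.pi/2   # world yaw change
        tw=-np.degrees(dy)
    print("t",round(o["time"],2),"pos",o["tool_pos"].round(4),"R",R.round(3).tolist(),"ty",round(ty,3),"F",o["contact_force"].round(2),"op",round(o["opening"],4),"q",o["qpos"].round(2))
    print("inc",(d/.4).round(4),"dist",np.linalg.norm(d).round(4),"twist",round(tw/60,4),"deg",round(tw,1))
if __name__=="__main__":
    a=[float(v) for v in sys.argv[1:]]; go(*a)
E
python3 mv.py .4397 -.0247 .12 3.305
python3 - <<'E'
import cv2
a=cv2.imread("pics/top0.png")[125:240,400:505]
cv2.imwrite("pics/tray.png",cv2.resize(a,None,fx=5,fy=5,interpolation=cv2.INTER_CUBIC))
E
```

```text
t 0.1 pos [0.2276 0.4727 0.2261] R [[-0.001, 0.434, 0.901], [-0.001, 0.901, -0.434], [-1.0, -0.001, -0.0]] ty 1.122 F [ 0.27  0.65 -0.01] op 0.0916 q [ 0.98  0.34  1.52 -0.    1.28 -0.15]
inc [ 0.2663 -0.8899  1.0174] dist 0.5511 twist -0.5846 deg -35.1
```

View pics/tray.png

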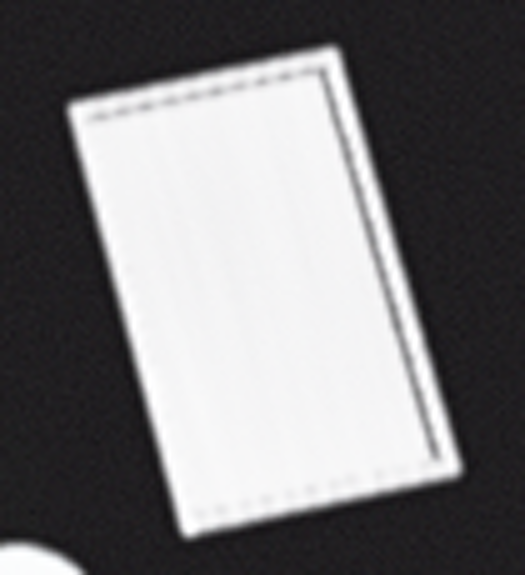

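Call:
move_arm(
  increments=[
    [0.01,-0.07,0.08,-0.1],
    [0.03,-0.17,0.19,-0.24],
    [0.05,-0.27,0.305,-0.38],
    [0.07,-0.37,0.42,-0.5],
    [0.1,-0.445,0.51,-0.585],
  ],
  gripper=0.45,
  squeeze=25,
)

```text
time: 0.72
tool_pos: [0.3348, 0.2222, 0.1866]
tool_rot: [0.019, 1.57, 0.185]
contact_force: [0.2, 0.3, -0.2]
opening: 0.0511
```

```bash
python3 mv.py .4397 -.0247 .08 3.305
```

```text
t 0.72 pos [0.3348 0.2222 0.1866] R [[0.001, -0.166, 0.986], [0.0, 0.986, 0.166], [-1.0, 0.0, 0.001]] ty 1.737 F [ 0.18  0.31 -0.18] op 0.0511 q [ 0.39  0.16  1.9  -0.    1.09 -1.34]
inc [ 0.2665 -0.6521  0.1561] dist 0.2886 twist 0.003 deg 0.2
```

Call:
move_arm(
  increments=[
    [0.04,-0.13,0.03,0],
    [0.1,-0.27,0.065,0],
    [0.15,-0.41,0.1,0],
    [0.21,-0.55,0.13,0],
    [0.265,-0.65,0.156,0],
  ],
)

```text
time: 1.35
tool_pos: [0.4387, -0.0245, 0.0798]
tool_rot: [2.614, 1.571, 2.776]
contact_force: [0.1, 0.7, 0.2]
opening: 0.0505
```

```bash
cat > two.py <<'E'
import sys
from h import *
t=sys.argv[1]; x,y=float(sys.argv[2]),float(sys.argv[3]); out=[]
for n in("top","side"):
    im=np.ascontiguousarray(robot.read_camera(n)[:,:,::-1]); cv2.imwrite(f"pics/{n}{t}.png",im)
    u,v=proj(n,[[x,y,.01]])[0].astype(int); u=min(max(u,65),574);v=min(max(v,65),334)
    out.append(cv2.resize(im[v-65:v+65,u-65:u+65],(390,390),interpolation=cv2.INTER_CUBIC)); print(n,"origin",u-65,v-65,"x3")
cv2.imwrite(f"pics/two{t}.png",np.hstack(out))
E
python3 mv.py .4397 -.0247 .004 3.305; python3 two.py 1 .44 -.025
```

```text
t 1.35 pos [ 0.4387 -0.0245  0.0798] R [[-0.0, -0.161, 0.987], [0.0, 0.987, 0.161], [-1.0, 0.0, -0.0]] ty 1.733 F [0.15 0.71 0.16] op 0.0505 q [-0.23  0.38  1.95  0.    0.81 -1.96]
inc [ 0.1895 -0.001   0.0023] dist 0.0758 twist -0.0012 deg -0.1
top origin 273 148 x3
side origin 244 149 x3
```

View pics/two1.png

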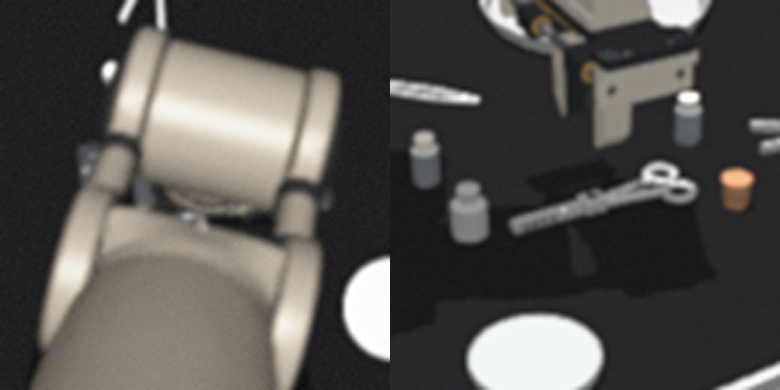

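The open fingers hang above the pivot (side crop at about 590,200 is the pivot, fingers at 560–620,110). Descending.

Call:
move_arm(
  increments=[
    [0.05,0,0.002,0],
    [0.1,0,0.002,0],
    [0.14,0,0.002,0],
    [0.17,0,0.002,0],
    [0.187,0,0.002,0],
  ],
)

```text
time: 2.08
tool_pos: [0.4389, -0.0216, 0.0056]
tool_rot: [2.527, 1.57, 2.691]
contact_force: [0.5, -0.6, 0.5]
opening: 0.0503
```

Call:
move_arm(
  increments=[
    [0,0,0,0],
    [0,0,0,0],
    [0,0,0,0],
    [0,0,0,0],
  ],
  gripper=1,
)

```text
time: 2.58
tool_pos: [0.4393, -0.0221, 0.0062]
tool_rot: [-0.316, 1.57, -0.152]
contact_force: [-0.2, -0.3, 0.9]
opening: 0.0153
```

```bash
python3 - <<'E'
from h import *
for i in range(3):
    o=robot.observe(); print(o['time'],o['tool_pos'],o['opening'],o['qpos'])
E
python3 two.py 2 .44 -.025
```

```text
2.575 [ 0.43932864 -0.02212163  0.00621752] 0.01527366094072018 [-2.24916948e-01  5.22533320e-01  2.00614739e+00  9.30054025e-05
  6.12175245e-01 -1.95960527e+00]
2.575 [ 0.43932864 -0.02212163  0.00621752] 0.01527366094072018 [-2.24916948e-01  5.22533320e-01  2.00614739e+00  9.30054025e-05
  6.12175245e-01 -1.95960527e+00]
2.575 [ 0.43932864 -0.02212163  0.00621752] 0.01527366094072018 [-2.24916948e-01  5.22533320e-01  2.00614739e+00  9.30054025e-05
  6.12175245e-01 -1.95960527e+00]
top origin 273 148 x3
side origin 244 149 x3
```

View pics/two2.png

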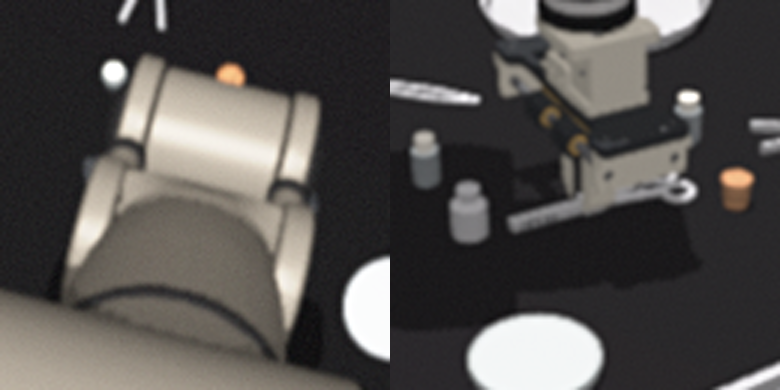

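Gripped (opening 15 mm, side view shows fingers on the block at about (595,180)). Lifting.

Call:
move_arm(
  increments=[
    [-0.02,0,0,0],
    [-0.06,0,0,0],
    [-0.12,0,0,0],
    [-0.19,0,0,0],
    [-0.26,0,0,0],
  ],
)

```text
time: 3.3
tool_pos: [0.4388, -0.022, 0.1111]
tool_rot: [2.013, 1.571, 2.177]
contact_force: [0.7, 0.9, -0.6]
opening: 0.0157
```

```bash
python3 mv.py .546 .3284 .11 3.305; python3 two.py 3 .44 -.025
```

```text
t 3.3 pos [ 0.4388 -0.022   0.1111] R [[-0.0, -0.163, 0.987], [0.0, 0.987, 0.163], [-1.0, 0.0, -0.0]] ty 1.735 F [ 0.69  0.86 -0.63] op 0.0157 q [-0.22  0.33  1.91  0.    0.9  -1.96]
inc [0.003  0.8205 0.4072] dist 0.3664 twist 0.0004 deg 0.0
top origin 273 148 x3
side origin 244 149 x3
```

View pics/two3.png

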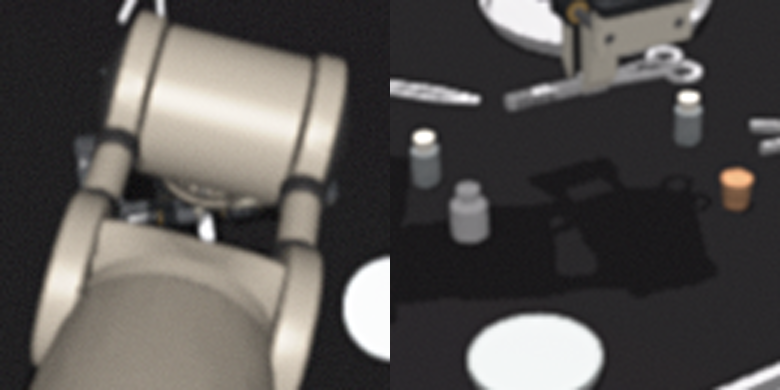

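The clamp is held and level in the side view (tip (510,100), rings (670,65)). Carrying to the dish.

Call:
move_arm(
  increments=[
    [0,0.05,0.025,0],
    [0,0.15,0.075,0],
    [0,0.27,0.135,0],
    [0,0.39,0.195,0],
    [0,0.51,0.255,0],
  ],
)

```text
time: 4.03
tool_pos: [0.5063, 0.1974, 0.1091]
tool_rot: [-3.013, 1.57, -2.849]
contact_force: [1.8, -0.5, -0.0]
opening: 0.0154
```

Call:
move_arm(
  increments=[
    [0,0.12,0.06,0],
    [0,0.21,0.105,0],
    [0,0.28,0.14,0],
    [0,0.31,0.152,0],
    [0,0.31,0.152,0],
  ],
)

```text
time: 4.65
tool_pos: [0.5457, 0.328, 0.1091]
tool_rot: [-2.792, 1.569, -2.627]
contact_force: [-0.7, -0.4, -0.9]
opening: 0.0158
```

```bash
python3 mv.py .546 .3284 .0088 3.305; python3 two.py 4 .55 .33
```

```text
t 4.65 pos [0.5457 0.328  0.1091] R [[-0.001, -0.164, 0.986], [-0.001, 0.986, 0.164], [-1.0, -0.001, -0.001]] ty 1.735 F [-0.68 -0.4  -0.88] op 0.0158 q [ 0.42  0.65  1.35 -0.    1.15 -1.31]
inc [0.2507 0.0009 0.0013] dist 0.1003 twist 0.0012 deg 0.1
top origin 148 106 x3
side origin 244 83 x3
```

View pics/two4.png

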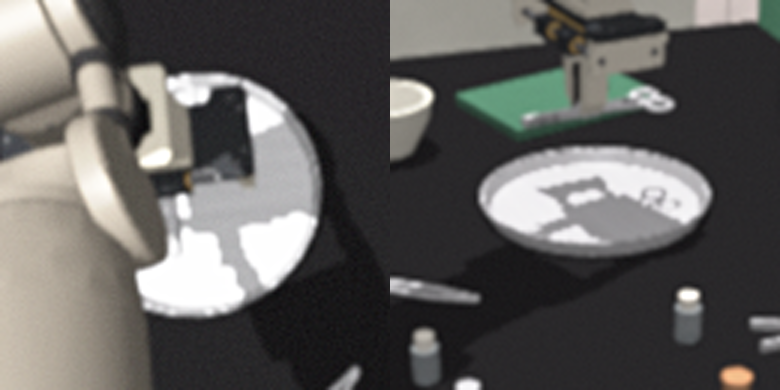

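Call:
move_arm(
  increments=[
    [0.04,0,0,0],
    [0.1,0,0,0],
    [0.16,0,0,0],
    [0.21,0,0,0],
    [0.235,0,0,0],
  ],
)

```text
time: 5.38
tool_pos: [0.5453, 0.3269, 0.014]
tool_rot: [-2.871, 1.568, -2.708]
contact_force: [0.3, -0.3, -0.6]
opening: 0.0158
```

Call:
move_arm(
  increments=[
    [0.004,0,0,0],
    [0.008,0,0,0],
    [0.011,0,0,0],
    [0.014,0,0,0],
    [0.014,0,0,0],
  ],
)

```text
time: 6.0
tool_pos: [0.5462, 0.3282, 0.0105]
tool_rot: [0.328, 1.571, 0.492]
contact_force: [-0.4, -0.4, -1.1]
opening: 0.0153
```

```bash
python3 mv.py .546 .3284 .0088 3.305; python3 two.py 5 .55 .33
```

```text
t 6.0 pos [0.5462 0.3282 0.0105] R [[0.0, -0.163, 0.987], [0.0, 0.987, 0.163], [-1.0, 0.0, 0.0]] ty 1.735 F [-0.42 -0.35 -1.14] op 0.0153 q [ 0.42  0.77  1.43  0.    0.95 -1.31]
inc [ 0.0042  0.0007 -0.0005] dist 0.0017 twist 0.0005 deg 0.0
top origin 148 106 x3
side origin 244 83 x3
```

View pics/two5.png

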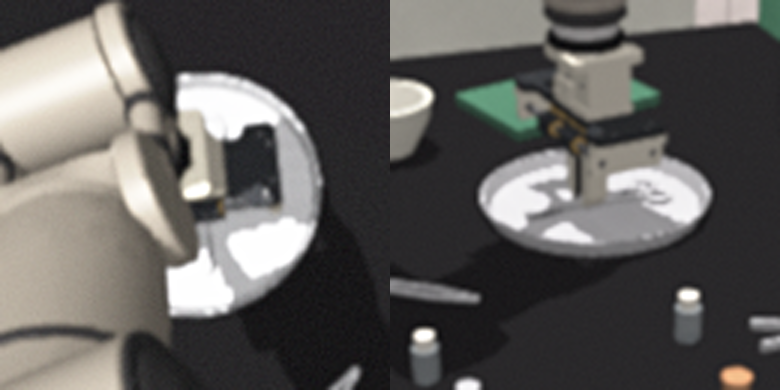

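Call:
move_arm(
  increments=[
    [0.002,0,0,0],
    [0.004,0,0,0],
    [0.004,0,0,0],
  ],
)

```text
time: 6.48
tool_pos: [0.5463, 0.3281, 0.0092]
tool_rot: [0.349, 1.57, 0.513]
contact_force: [-1.3, -1.9, 4.1]
opening: 0.0153
```

Floor contact (Fz about 4 N). Releasing.

Call:
move_arm(
  increments=[
    [0,0,0,0],
    [0,0,0,0],
    [0,0,0,0],
  ],
  gripper=0.5,
)

```text
time: 6.85
tool_pos: [0.5462, 0.3281, 0.0085]
tool_rot: [3.06, 1.571, -3.059]
contact_force: [0.3, -0.0, 0.5]
opening: 0.0407
```

Call:
move_arm(
  increments=[
    [-0.03,0,0,0],
    [-0.08,0,0,0],
    [-0.15,0,0,0],
    [-0.22,0,0,0],
    [-0.28,0,0,0],
  ],
)

```text
time: 7.48
tool_pos: [0.5465, 0.3283, 0.1229]
tool_rot: [0.28, 1.569, 0.444]
contact_force: [-0.2, 0.7, -0.1]
opening: 0.0461
```

```bash
python3 mv.py .6729 .0197 .12 2.955
```

```text
t 7.47 pos [0.5465 0.3283 0.1229] R [[0.002, -0.163, 0.987], [0.001, 0.987, 0.163], [-1.0, 0.001, 0.002]] ty 1.735 F [-0.23  0.65 -0.15] op 0.0461 q [ 0.42  0.63  1.33  0.    1.17 -1.31]
inc [ 0.0072 -0.8126  0.1858] dist 0.3334 twist 0.3347 deg 20.1
```

Call:
move_arm(
  increments=[
    [0,-0.08,0.02,0.04],
    [0,-0.2,0.045,0.1],
    [0,-0.33,0.075,0.16],
    [0,-0.45,0.103,0.22],
    [0,-0.57,0.13,0.28],
  ],
)

```text
time: 8.1
tool_pos: [0.6354, 0.1101, 0.1218]
tool_rot: [0.298, 1.569, 0.166]
contact_force: [0.4, -0.0, -0.2]
opening: 0.0459
```

Call:
move_arm(
  increments=[
    [0,-0.08,0,0.02],
    [0,-0.15,0,0.04],
    [0,-0.2,0,0.05],
    [0,-0.22,0,0.05],
  ],
)

```text
time: 8.6
tool_pos: [0.6234, 0.0235, 0.1213]
tool_rot: [0.35, 1.57, 0.167]
contact_force: [0.0, 0.5, 1.3]
opening: 0.0461
```

```bash
python3 mv.py .6729 .0197 .005 2.955;  python3 two.py 6 .6729 .02
python3 - <<'E'
import cv2
a=cv2.imread("pics/top6.png")[115:225,155:270]
b=cv2.imread("pics/side6.png")[120:180,265:360]
cv2.imwrite("pics/dish6.png",cv2.vconcat([cv2.resize(a,(400,383)),cv2.resize(b,(400,253))])[:600])
E
```

```text
t 8.6 pos [0.6234 0.0235 0.1213] R [[0.001, 0.182, 0.983], [0.0, 0.983, -0.182], [-1.0, 0.0, 0.001]] ty 1.388 F [0.01 0.48 1.28] op 0.0461 q [-0.09  0.61  1.38  0.    1.15 -1.47]
inc [0.2908 0.013  0.1232] dist 0.1264 twist 0.0039 deg 0.2
top origin 259 67 x3
side origin 325 125 x3
```

View pics/two6.png

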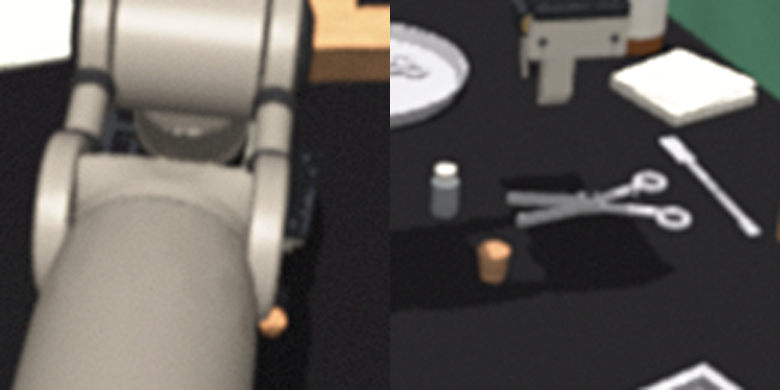

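View pics/dish6.png

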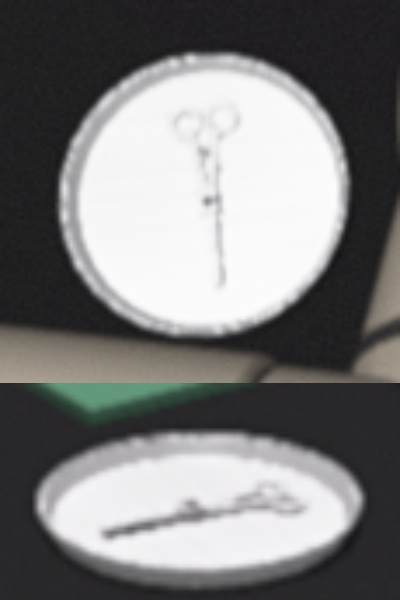

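The shut clamp lies flat, centred in the dish. Next: align over the open clamp and descend.

Call:
move_arm(
  increments=[
    [0.0,0.004,0.03,0.004],
    [0.03,0.008,0.08,0.004],
    [0.07,0.013,0.115,0.004],
    [0.11,0.013,0.123,0.004],
    [0.13,0.013,0.123,0.004],
  ],
)

```text
time: 9.32
tool_pos: [0.6718, 0.0214, 0.0672]
tool_rot: [-3.117, 1.569, 2.981]
contact_force: [0.1, 1.3, -0.2]
opening: 0.0458
```

```bash
python3 mv.py .6729 .0197 .005 2.955;  python3 two.py 7 .6729 .02
```

```text
t 9.32 pos [0.6718 0.0214 0.0672] R [[-0.002, 0.184, 0.983], [0.0, 0.983, -0.184], [-1.0, -0.0, -0.002]] ty 1.386 F [ 0.13  1.35 -0.15] op 0.0458 q [-0.08  0.75  1.26  0.    1.12 -1.47]
inc [ 0.1555 -0.0036  0.0037] dist 0.0622 twist 0.0015 deg 0.1
top origin 259 67 x3
side origin 325 125 x3
```

View pics/two7.png

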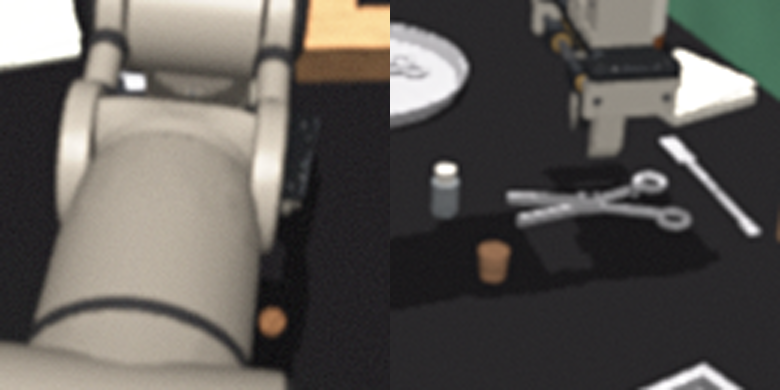

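Call:
move_arm(
  increments=[
    [0.04,-0.002,0.004,0],
    [0.08,-0.003,0.004,0],
    [0.115,-0.003,0.004,0],
    [0.142,-0.003,0.004,0],
    [0.155,-0.003,0.004,0],
  ],
)

```text
time: 10.05
tool_pos: [0.6737, 0.0191, 0.0057]
tool_rot: [-3.115, 1.57, 2.982]
contact_force: [0.1, -1.0, 0.3]
opening: 0.0457
```

Call:
move_arm(
  increments=[
    [0,0,0,0],
    [0,0,0,0],
    [0,0,0,0],
    [0,0,0,0],
  ],
  gripper=1,
)

```text
time: 10.55
tool_pos: [0.6744, 0.0192, 0.0073]
tool_rot: [0.325, 1.57, 0.139]
contact_force: [-0.7, 0.1, 1.4]
opening: 0.0152
```

```bash
python3 mv.py .6729 .0197 .005 2.955;  python3 two.py 8 .6729 .02
```

```text
t 10.55 pos [0.6744 0.0192 0.0073] R [[0.001, 0.185, 0.983], [0.0, 0.983, -0.185], [-1.0, 0.0, 0.001]] ty 1.385 F [-0.68  0.09  1.44] op 0.0152 q [-0.09  0.83  1.3   0.    1.01 -1.47]
inc [ 0.0057  0.0005 -0.0038] dist 0.0028 twist 0.0006 deg 0.0
top origin 259 67 x3
side origin 325 125 x3
```

View pics/two8.png

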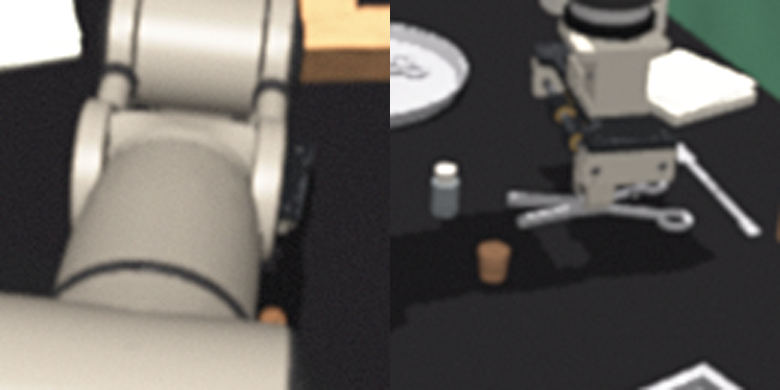

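Gripped (opening 15 mm). Lifting.

Call:
move_arm(
  increments=[
    [-0.02,0,0,0],
    [-0.06,0,0,0],
    [-0.12,0,0,0],
    [-0.19,0,0,0],
    [-0.25,0,0,0],
  ],
)

```text
time: 11.28
tool_pos: [0.6744, 0.0191, 0.1091]
tool_rot: [0.126, 1.569, -0.06]
contact_force: [-0.2, -0.5, -0.9]
opening: 0.0155
```

```bash
python3 mv.py .5325 -.3435 .105 3.384;  python3 two.py 9 .6729 .02
```

```text
t 11.28 pos [0.6744 0.0191 0.1091] R [[0.002, 0.185, 0.983], [-0.0, 0.983, -0.185], [-1.0, 0.0, 0.002]] ty 1.385 F [-0.23 -0.49 -0.91] op 0.0155 q [-0.09  0.71  1.22  0.    1.21 -1.47]
inc [ 0.0098 -0.9564 -0.181 ] dist 0.3894 twist -0.4091 deg -24.5
top origin 259 67 x3
side origin 325 125 x3
```

View pics/two9.png

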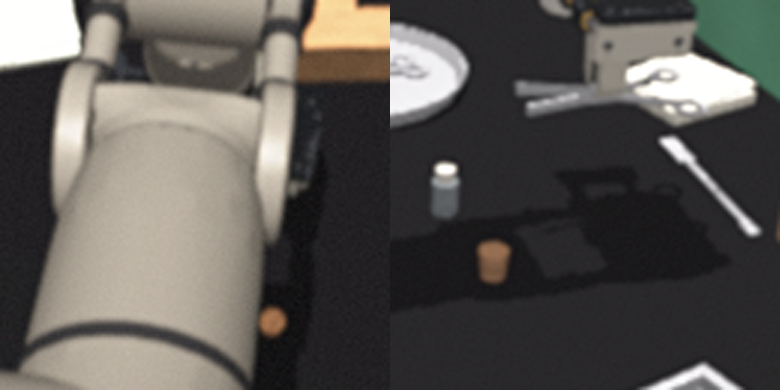

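Clamp held and level. Carrying to the tray.

Call:
move_arm(
  increments=[
    [0,-0.06,-0.011,-0.03],
    [0,-0.17,-0.032,-0.08],
    [0,-0.29,-0.055,-0.13],
    [0,-0.41,-0.078,-0.18],
    [0,-0.53,-0.1,-0.23],
  ],
)

```text
time: 12.0
tool_pos: [0.5945, -0.183, 0.1061]
tool_rot: [2.587, 1.57, 2.644]
contact_force: [1.2, -1.4, -0.4]
opening: 0.0154
```

```bash
python3 mv.py .5325 -.3435 .105 3.384
```

```text
t 12.0 pos [ 0.5945 -0.183   0.1061] R [[-0.001, -0.057, 0.998], [0.0, 0.998, 0.057], [-1.0, 0.0, -0.001]] ty 1.628 F [ 1.17 -1.38 -0.43] op 0.0154 q [-0.42  0.63  1.4   0.    1.12 -2.05]
inc [ 0.0028 -0.3918 -0.1775] dist 0.172 twist -0.1772 deg -10.6
```

Call:
move_arm(
  increments=[
    [0,-0.12,-0.055,-0.05],
    [0,-0.24,-0.11,-0.1],
    [0,-0.33,-0.15,-0.15],
    [0,-0.385,-0.175,-0.177],
    [0,-0.39,-0.177,-0.177],
  ],
)

```text
time: 12.62
tool_pos: [0.5323, -0.3428, 0.106]
tool_rot: [2.285, 1.57, 2.522]
contact_force: [0.4, 0.6, -0.4]
opening: 0.0153
```

```bash
python3 mv.py .5325 -.3435 .0105 3.384;  python3 two.py 10 .5325 -.3435
```

```text
t 12.62 pos [ 0.5323 -0.3428  0.106 ] R [[-0.001, -0.235, 0.972], [0.001, 0.972, 0.235], [-1.0, 0.001, -0.001]] ty 1.808 F [ 0.39  0.59 -0.35] op 0.0153 q [-0.69  0.65  1.36 -0.    1.13 -2.5 ]
inc [ 2.388e-01 -1.900e-03  1.000e-04] dist 0.0955 twist -0.0048 deg -0.3
top origin 387 118 x3
side origin 341 227 x3
```

View pics/two10.png

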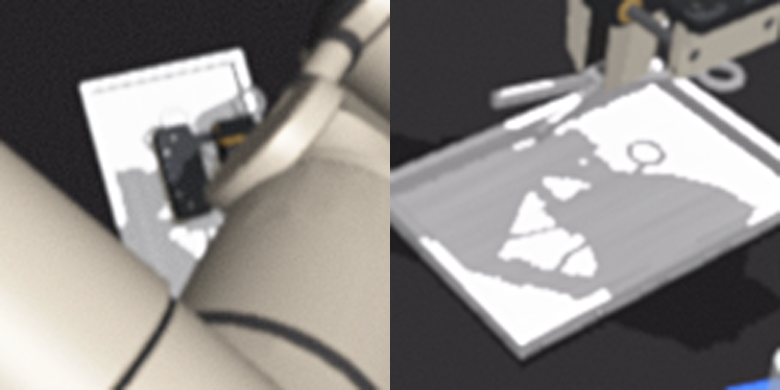

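Call:
move_arm(
  increments=[
    [0.04,0,0,0],
    [0.1,0,0,0],
    [0.16,0,0,0],
    [0.205,0,0,0],
    [0.225,0,0,0],
  ],
)

```text
time: 13.35
tool_pos: [0.5331, -0.3404, 0.015]
tool_rot: [2.151, 1.568, 2.392]
contact_force: [-0.5, -0.4, -1.1]
opening: 0.0155
```

Call:
move_arm(
  increments=[
    [0.004,0,0,0],
    [0.008,0,0,0],
    [0.012,0,0,0],
    [0.012,0,0,0],
  ],
)

```text
time: 13.85
tool_pos: [0.5335, -0.3416, 0.0122]
tool_rot: [-0.72, 1.57, -0.48]
contact_force: [0.3, 0.1, -1.6]
opening: 0.0153
```

```bash
python3 mv.py .5325 -.3435 .0085 3.384;  python3 two.py 11 .5325 -.3435
```

```text
t 13.85 pos [ 0.5335 -0.3416  0.0122] R [[0.001, -0.238, 0.971], [-0.0, 0.971, 0.238], [-1.0, -0.0, 0.0]] ty 1.811 F [ 0.34  0.06 -1.59] op 0.0153 q [-0.69  0.76  1.44  0.    0.94 -2.5 ]
inc [ 0.0093 -0.0039 -0.0036] dist 0.0043 twist -0.0022 deg -0.1
top origin 387 118 x3
side origin 341 227 x3
```

View pics/two11.png

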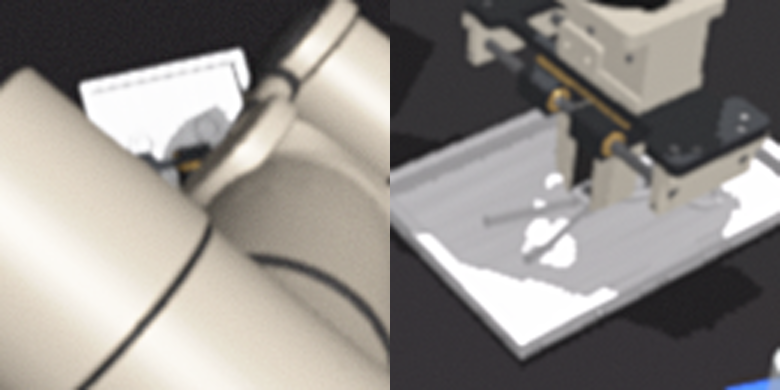

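Call:
move_arm(
  increments=[
    [0.002,0,0,0],
    [0.004,0,0,0],
    [0.004,0,0,0],
  ],
)

```text
time: 14.32
tool_pos: [0.5334, -0.3415, 0.0103]
tool_rot: [-0.083, 1.571, 0.157]
contact_force: [-0.1, -0.8, -0.4]
opening: 0.0152
```

Call:
move_arm(
  increments=[
    [0.002,0,0,0],
    [0.003,0,0,0],
    [0.003,0,0,0],
  ],
)

```text
time: 14.7
tool_pos: [0.5335, -0.3415, 0.0102]
tool_rot: [-0.972, 1.57, -0.732]
contact_force: [-2.7, 2.3, 7.7]
opening: 0.0153
```

Contact (Fz about 8 N). Releasing.

Call:
move_arm(
  increments=[
    [-0.001,0,0,0],
    [-0.001,0,0,0],
    [-0.001,0,0,0],
  ],
  gripper=0.5,
)

```text
time: 15.08
tool_pos: [0.5334, -0.3414, 0.0092]
tool_rot: [1.864, 1.57, 2.104]
contact_force: [-0.5, -0.6, 0.7]
opening: 0.0407
```

Call:
move_arm(
  increments=[
    [-0.03,0,0,0],
    [-0.08,0,0,0],
    [-0.15,0,0,0],
    [-0.22,0,0,0],
    [-0.3,0,0,0],
  ],
)

```text
time: 15.7
tool_pos: [0.5333, -0.3414, 0.131]
tool_rot: [-0.072, 1.571, 0.168]
contact_force: [0.5, -0.7, 0.7]
opening: 0.0458
```

Call:
move_arm(
  increments=[
    [-0.05,0.12,0,0],
    [-0.1,0.25,0,0],
    [-0.15,0.38,0,0],
    [-0.15,0.5,0,0],
    [-0.15,0.55,0,0],
  ],
)

```text
time: 16.32
tool_pos: [0.4806, -0.1259, 0.1907]
tool_rot: [-0.482, 1.569, -0.24]
contact_force: [0.0, -0.5, 0.7]
opening: 0.0457
```

```bash
python3 two.py 12 .5325 -.3435; python3 mv.py .5 0 .2
```

```text
top origin 387 118 x3
side origin 341 227 x3
t 16.43 pos [ 0.4809 -0.1266  0.1902] R [[0.001, -0.24, 0.971], [-0.0, 0.971, 0.24], [-1.0, -0.0, 0.001]] ty 1.813 F [ 0.08 -0.07  0.17] op 0.0456 q [-0.41  0.33  1.66  0.    1.16 -2.22]
inc [-0.0246  0.2959  0.1223] dist 0.1284 twist 0.0 deg 0
```

View pics/two12.png

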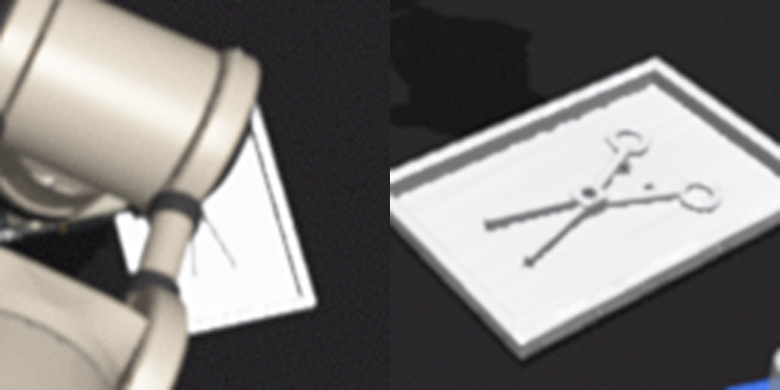

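View pics/top12.png

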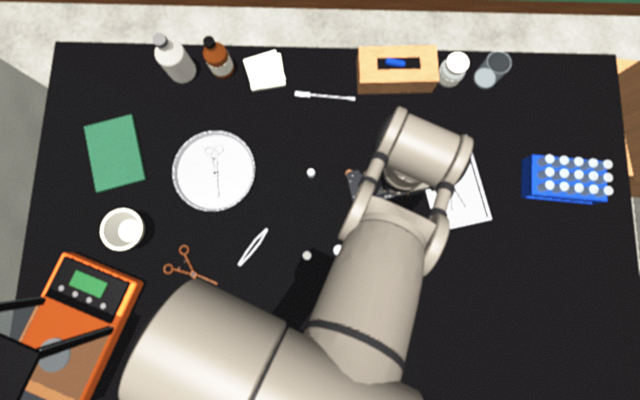

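View pics/side12.png

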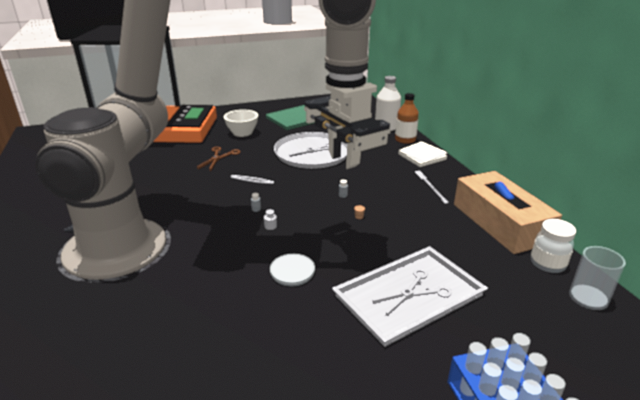

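Both clamps lie flat inside: the shut one in the dish (top 215,172; side 313,152) and the open one in the tray (side 410,292). The vials, cork, tweezers and brown clamp are undisturbed, and the arm is clear of everything. Handing in.

```bash
python3 -c "
from cell import robot
print(robot.observe()['qvel'].round(3)); print(robot.hand_in())"
```

```text
[-0.043  0.034 -0.039 -0.014 -0.009 -0.027]
the job is handed in; nothing more can be done
None
```

Both clamps are sorted and the job is handed in at about 16.4 s: the shut clamp is in the round dish, the open one in the rectangular tray. Each was gripped on its pivot block and lowered until the floor contact showed in the wrist force (about 4 N in the dish, 8 N in the tray). Only then did I let go.

- **Shut clamp:** the last top and side pictures show it flat and roughly centred in the dish, inside the rim.
- **Open clamp:** the side picture shows it flat in the tray with clearance on every side. In the top picture the arm hid part of the tray, so that view covers only its jaws.
- **Everything else:** the brown look-alike, the tweezers and the other items I could see looked undisturbed. The gripper was empty and about 0.19 m above the bench, touching nothing.
- **Disagreements:** the measured tool position differed from the commanded one by 1–3 mm at times. At hand-in the joint speeds still read up to 0.04 rad/s, although the arm was holding its last target. No check failed.

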